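# Clear the quench tank lid and hold it open

### The job

Take the fire brick off the lid of the quench tank and set it down flat inside the aluminium tray, without dropping it. Then raise the lid by its orange bar handle to 40 degrees (within 5), level with the red bead on the tank's arc, and finish while still holding it there in the gripper: it falls shut if let go, and it must not slam. Leave the other tools and things on the bench where they are.

Things in the scene. Friction and masses are not known exactly. Their poses are not given: they have to be found in the camera images.
- tank: Fixed dark steel quench tank, dry and empty, 200 (x) x 240 (y) x 110 mm high; origin at the centre of its underside, z up, its front faces its -x. A blue lid covers it, hinged along its far (+x) rim, the top face of the shut lid 116 mm above the bench. A thin steel arc of 110 mm radius about the hinge stands 130 mm to the tank's +y side, up to 84 mm above the shut lid, with a red bead of 14 mm at 40 degrees: the lid's edge is level with it when the lid is open at 40 degrees.
- lid_hinge (a point): Middle of the lid's hinge line, 100 mm behind (+x of) the tank's centre and 113 mm above the bench. Its y axis is the hinge line (along the tank's y); its axes turn with the lid: -x runs in the lid's plane from hinge to handle.
- lid_grip (a point): Middle of the lid's handle: an orange round bar of 14 mm diameter along the hinge direction, 136 mm long, in the lid's plane, 260 mm from the hinge line, 113 mm above the bench with the lid shut. It stands 56 mm (axis to edge) in front of the lid on two 8 mm arms 120 mm apart, so a 112 mm length is free. 60 mm clear from its axis to the tank's front wall, nothing beneath it but the bench. The bar may turn between the fingers as the lid swings.
- lid (a joint): Opening angle of the lid in rad: 0 shut, grows as the handle rises, stop at 1.4 rad. 40 degrees is 0.698 rad, the handle then 280 mm above the bench. The blue sheet steel lid (204 x 240 x 6 mm, 0.35 to 0.65 kg) has a nearly frictionless hinge and falls shut when let go at any angle.
- brick: Loose cream insulating fire brick offcut, 114 (x) x 57 (y) x 50 (z) mm, 0.25 to 0.45 kg, lying flat on the shut lid; origin at the centre of its underside, z up.
- tray: Fixed open aluminium tray, 210 (x) x 170 (y) mm outside, walls 4 mm thick and 14 mm high; origin at the centre of its underside, inner floor 4 mm higher. The brick goes anywhere flat on its floor.
- tray_floor (a point): Centre of the tray's inner floor, 4 mm above the bench.
- hammer: Loose hammer lying on the bench; leave alone.
- wrench: Loose steel wrench lying on the bench; leave alone.
- brush: Loose flat brush lying on the bench; leave alone.
- can: Loose red can, 66 mm across, 100 mm high; origin under its centre; leave alone.
- mug: Loose blue mug, 76 mm across, 85 mm high; origin under its centre; leave alone.
- chisel: Loose cold chisel, 135 mm long along its x, 16 mm thick, lying on the bench between tank and tray; leave alone.
There are look-alikes about, which are no part of the job. Leave any brown look-alike of the brick alone.

How it is judged:
On the way, in this order (a step that is already met when the one before it is completed fails the run):
1. the fire brick lies flat in the tray, let go, while the lid is still shut (contact force between brick and tray above 1 N and angle between the z axis of brick and the z axis of tray, either way round below 0.08 rad and (z of tray_floor in the frame of brick between -0.006 and 0.006 m or z of tray_floor in the frame of brick between 0.044 and 0.056 m) and horizontal distance between brick and tray below 0.085 m and contact force between the fingers and brick below 0.1 N and linear speed of brick below 0.03 m/s and value of joint lid below 0.1 rad), for 0.2 s.
2. the lid is held by the fingers at 40 degrees, within 5 (value of joint lid between 0.611 and 0.785 rad and velocity of joint lid between -0.1 and 0.1 rad/s and contact force between the fingers and lid above 0.5 N and contact force between lid and brick below 0.1 N and contact force between lid and hammer below 0.1 N and contact force between lid and wrench below 0.1 N and contact force between lid and brush below 0.1 N and contact force between lid and can below 0.1 N and contact force between lid and mug below 0.1 N and contact force between lid and chisel below 0.1 N), for 0.3 s.
At the end, for the whole second after the job is handed in: The lid stands still at 40 degrees within 5 (0.611 to 0.785 rad), held by the fingers (over 0.5 N) and propped by no loose thing; the fire brick rests flat (within 0.08 rad) on the tray's floor, its centre within 85 mm of the tray's, untouched and at rest (all of step 2 and contact force between brick and tray above 1 N and angle between the z axis of brick and the z axis of tray, either way round below 0.08 rad and (z of tray_floor in the frame of brick between -0.006 and 0.006 m or z of tray_floor in the frame of brick between 0.044 and 0.056 m) and horizontal distance between brick and tray below 0.085 m and contact force between the fingers and brick below 0.1 N and linear speed of brick below 0.03 m/s); the arm keeps its last pose, push and grip.
It fails at once if the brick is dropped or thrown (faster than 0.8 m/s out of the fingers) (contact force between the fingers and brick below 0.05 N and linear speed of brick above 0.8 m/s).
It fails at once if the lid slams (closes faster than 2.5 rad/s) (velocity of joint lid below -2.5 rad/s).
It fails at once if another thing on the bench is moved by more than 30 mm (distance of any of hammer, wrench, brush, can, mug, chisel from where it was at the start of the episode above 0.03 m).
It also fails if it takes over 64 s, if anything falls off the work surface, if the arm or the gripper's body presses on something with over 40 N, if the wrist force passes 120 N, or if a joint passes its speed limit or range.

### The arm

A 6-joint arm with a two-finger parallel gripper is mounted at the origin on the work surface. World frame = base frame: x ahead of the robot, y to its left, z up, the work surface at z = 0. Lengths are in m, angles in rad, forces in N, time in s.
With the tool pointing down it reaches from about 0.35 to 1 m from the base axis. Payload 7.1 kg.
Tool frame: the origin (TCP) lies midway between the tips of the shut fingers; the grasp point (between the pads) lies 19 mm behind it; y points along the fingers, x is the direction in which the jaws open and shut, and the axes are right-handed (so a half turn about y gives the same grasp; the last joint's range is limited). The gripper opens to 85 mm and grips with 20 to 120 N. Pads are 22 mm wide; open, the fingers measure 114 mm over their backs; the gripper's body (76 mm by 85 mm) begins 54 mm behind the grasp point. The pads swing forward as they close: fully open they stand 13 mm farther back than shut.
Start: joints at [-1.192, 0.423, 1.63, -0, 1.089, -0.019], TCP at [0.242, -0.576, 0.231] pointing down, gripper open.
Joint ranges: [-3, 3], [-0.9, 2.11], [0.09, 2.58], [-1.31, 4.45], [0.11, 2.69], [-2.54, 2.54]. Speed limits (rad/s): [2.39, 2.39, 3.01, 3.14, 3.14, 3.14].

### API

Orientations are given as a unit quaternion [x, y, z, w].
In Python, from station import readout, optics, ticket gives the robot as it stands.
- The arm moves only by the shell command python3 -m crank 'ROWS' [FORCE]. ROWS is JSON, a list of rows, each a list of 3 entries, a list of its own where there are three numbers: the shift along the tool's x, y, z in m, then the turn about the tool's y in rad, then the closure, from -1 (fully open) to 1 (shut). In form: [[[x, y, z], turn, grip], ...]. A call has 1 to 12 rows; each row is the pose to reach, as a shift and turn from the pose commanded when the call began, along the tool's axes at that moment; what a row does not reach only later rows make up. A row lasts 1/8 s, in which the tool goes at most 62.5 mm and 10.7 degrees, less where a joint would pass 70% of its speed; a pose out of reach is approached as far as the arm can. A call with a gripper value outside its range is refused whole. The fingers move at their own pace and stop on an object; FORCE is the grip in N (left out, the last holds). Time passes only in rows, so rows that repeat a pose let the fingers close. It gives the time, the measured TCP pose, the force and the opening at its end, in the units of the state.
- readout.observe(): the state, without advancing time (a new reading comes with each control period).
- optics.read_camera(name): name is "side" or "top" or "wrist"; returns the picture (420x560x3 uint8, red, green, blue); there is no depth.
- optics.camera_params(name): a dict with "fx", "fy", "cx", "cy" (pixels), "R" (3x3) and "t" (3): a world point X has camera coordinates R X + t; the wrist camera has in their place "tool_from_camera" (4x4, takes a point from camera to tool coordinates, whose origin is the TCP and whose axes are the tool frame's). Camera axes: x right, y down, z forward; pixel columns grow to the right and rows downward; lengths in m; the calibration is good to about 2 mm. A picture is of the moment at which its call begins: read the wrist's pose just before it. camera_params takes no time and is no camera call.
- ticket.close_job(): hands the job in, once; it reports no verdict.
The state is a dict: "clock": time; "qpos": joint angles; "dq": joint speeds; "tau": joint torques, N m; "eef_pos": TCP position; "ee_rot": TCP orientation; "ft_force": force on the tool from outside, world axes, zero at the start; "torque": the same for the moment, N m; "opening": finger opening in m.
Only numpy, scipy, OpenCV 4.12 (cv2) and the standard library are available. Lean on these libraries where they do the work, as an engineer would, in place of code of your own. Each camera call takes 0.05 s, during which the arm holds its last target.

## Working session

There is one attempt and no reset: what is moved stays moved. The work goes in short steps, Python scripts to look and compute and a shell command to move; the robot and the scene stay as the last step left them, time stands still between calls to the robot, and variables do not carry over. Pictures are saved under pics/ and viewed, and the job is handed in when it is done.

```bash
ls; mkdir -p pics; python3 - <<'E'
from station import readout, optics
import cv2
print(readout.observe())
for n in("top","side","wrist"):
    im=optics.read_camera(n); cv2.imwrite(f"pics/{n}0.png",im[:,:,::-1])
    print(n,optics.camera_params(n))
E
```

```text
pics
{'clock': 0.0, 'qpos': array([-1.19199791e+00,  4.23830921e-01,  1.63070491e+00, -4.60233101e-06,
        1.08859895e+00, -1.89732217e-02]), 'dq': array([0.0005582 , 0.0002653 , 0.00104694, 0.00042973, 0.00115521,
       0.00053018]), 'tau': array([-3.90384172e-03, -5.57395327e+01, -2.81747228e+01, -2.19446506e-04,
        7.34333211e-03,  2.46849999e-05]), 'eef_pos': array([ 0.24193615, -0.57567318,  0.23054603]), 'ee_rot': array([-0.58862339,  0.39180341, -0.39090518,  0.58924166]), 'ft_force': array([-0.3752625 , -0.06603146, -0.62929053]), 'torque': array([0.02212272, 0.00698714, 0.03386881]), 'opening': 0.08529070605235292}
top {'fx': 524.2971005081147, 'fy': 524.2971005081147, 'cx': 279.6644272368638, 'cy': 203.29562653113, 'R': array([[-0.06413808, -0.99793316, -0.00396533],
       [-0.97622082,  0.06356612, -0.20724927],
       [ 0.20707297, -0.00942153, -0.97828013]]), 't': array([0.01214329, 0.58886927, 1.78483465])}
side {'fx': 504.32229811996484, 'fy': 504.32229811996484, 'cx': 274.78232601445933, 'cy': 216.4153502217862, 'R': array([[-0.90933217, -0.4160019 ,  0.0075781 ],
       [-0.29500586,  0.63179108, -0.71680651],
       [ 0.29340509, -0.6540508 , -0.69723095]]), 't': array([0.51572727, 0.24866027, 1.71687188])}
wrist {'fx': 316.5488581079705, 'fy': 316.5488581079705, 'cx': 284.3517067532439, 'cy': 212.06695741352814, 'tool_from_camera': array([[ 9.99999797e-01,  2.16043723e-04, -5.98828210e-04,
        -7.35235486e-04],
       [ 6.35421578e-04, -2.81325218e-01,  9.59612275e-01,
        -1.41400167e-01],
       [ 3.88527320e-05, -9.59612461e-01, -2.81325298e-01,
         6.99201022e-02],
       [ 0.00000000e+00,  0.00000000e+00,  0.00000000e+00,
         1.00000000e+00]])}
```

View pics/top0.png

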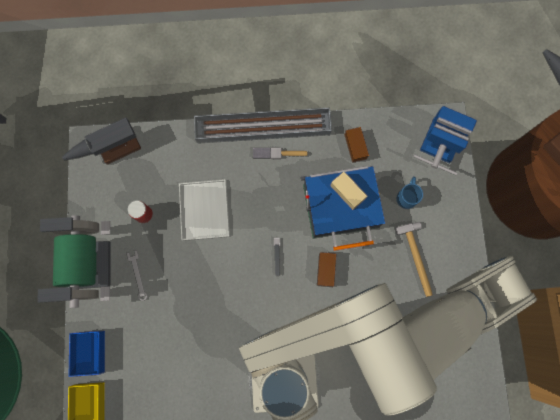

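View pics/side0.png

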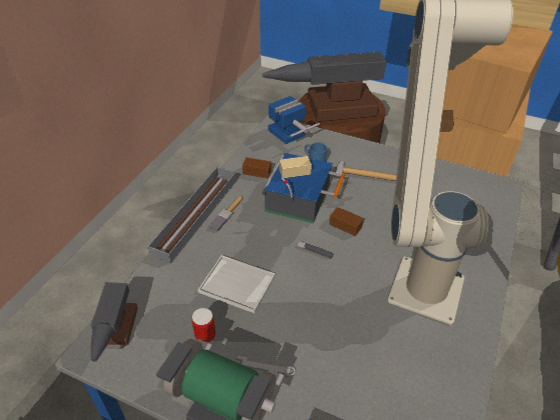

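View pics/wrist0.png

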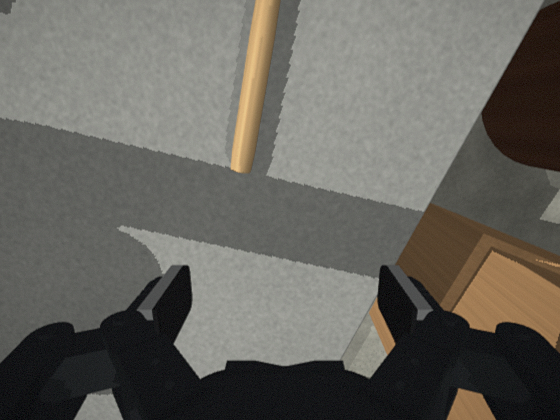

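The top view shows the cream brick on the blue lid at (348,190), the orange bar at (352,245), the tray at (205,210), and brown look-alikes at (357,144) and (327,268), both lying on the bench. Next I'll measure and crop.

```bash
cat > h.py <<'E'
import numpy as np, cv2
from station import readout, optics
from scipy.spatial.transform import Rotation as Ro
def ray(n,u,v,st=None):
    p=optics.camera_params(n); d=np.array([(u-p['cx'])/p['fx'],(v-p['cy'])/p['fy'],1])
    if n=='wrist':
        T=p['tool_from_camera'];R=Ro.from_quat(st['ee_rot']).as_matrix()
        return R@T[:3,3]+st['eef_pos'],R@T[:3,:3]@d
    return -p['R'].T@p['t'],p['R'].T@d
def plane(n,u,v,z,st=None):
    c,d=ray(n,u,v,st); return c+d*(z-c[2])/d[2]
def proj(n,X,st=None):
    p=optics.camera_params(n)
    if n=='wrist':
        T=np.linalg.inv(p['tool_from_camera']);R=Ro.from_quat(st['ee_rot']).as_matrix()
        c=T[:3,:3]@(R.T@(np.array(X)-st['eef_pos']))+T[:3,3]
    else: c=p['R']@X+p['t']
    return p['fx']*c[0]/c[2]+p['cx'],p['fy']*c[1]/c[2]+p['cy']
def cont(im,lo,hi,box=None):
    h=cv2.cvtColor(im,cv2.COLOR_RGB2HSV); m=cv2.inRange(h,np.array(lo),np.array(hi))
    if box: k=np.zeros_like(m);k[box[1]:box[3],box[0]:box[2]]=255;m&=k
    cs,_=cv2.findContours(m,cv2.RETR_EXTERNAL,cv2.CHAIN_APPROX_NONE)
    return sorted(cs,key=cv2.contourArea)[::-1],m
E
python3 - <<'E'
from h import *
im=cv2.imread('pics/top0.png')[:,:,::-1]; s=cv2.imread('pics/side0.png')[:,:,::-1]
h=cv2.cvtColor(im.copy(),cv2.COLOR_RGB2HSV)
for p in [(348,186),(345,196),(352,245),(320,200),(205,210),(357,144),(183,200),(307,197)]: print(p,h[p[1],p[0]])
c=im[120:280,160:420]; cv2.imwrite('pics/topcrop.png',cv2.resize(c,None,fx=3,fy=3,interpolation=2)[:,:,::-1])
c=s[130:310,180:380]; cv2.imwrite('pics/sidecrop.png',cv2.resize(c,None,fx=3,fy=3,interpolation=2)[:,:,::-1])
E
```

```text
(348, 186) [ 21  91 210]
(345, 196) [ 21  90 201]
(352, 245) [ 14 242 196]
(320, 200) [106 184 122]
(205, 210) [ 30  12 170]
(357, 144) [ 13 185 105]
(183, 200) [ 26  15 121]
(307, 197) [  2 224 171]
```

View pics/topcrop.png

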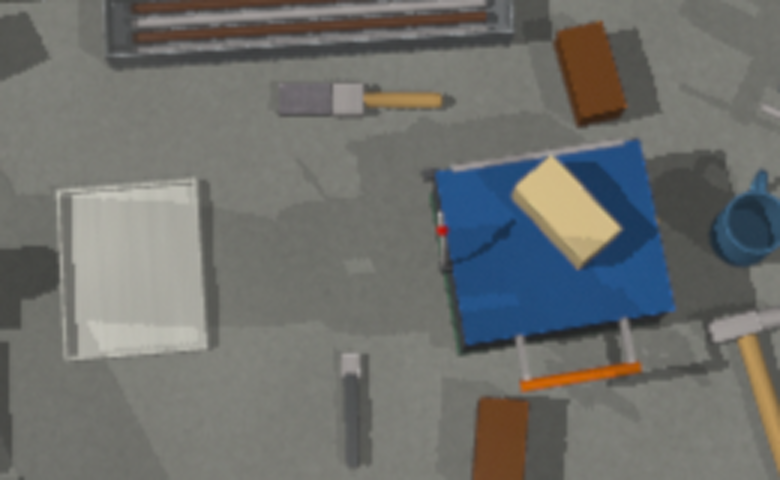

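View pics/sidecrop.png

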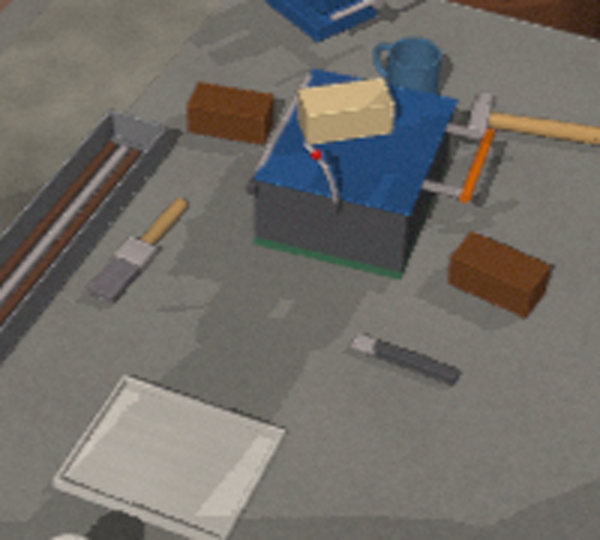

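Crops confirm it: only the cream block sits on the blue lid (top crop ≈(567,212)). The two brown blocks are on the bench. A brush, chisel and mug are also visible.

```bash
python3 - <<'E'
from h import *
im=cv2.imread('pics/top0.png')[:,:,::-1].copy()
np.set_printoptions(precision=4,suppress=True)
# brick: bright top face
cs,m=cont(im,(17,60,140),(28,140,255),(325,165,375,215)); c=cs[0]
print('brick area',cv2.contourArea(c)); 
P=np.array([plane('top',*q[0],.166)[:2] for q in c],np.float32)
r=cv2.minAreaRect(P); print('brick@166',r)
P=np.array([plane('top',*q[0],.116)[:2] for q in c],np.float32); print('brick@116',cv2.minAreaRect(P))
cs,m=cont(im,(8,200,120),(18,255,255),(325,235,380,256)); c=np.vstack(cs)
P=np.array([plane('top',*q[0],.118)[:2] for q in c],np.float32); print('bar',cv2.minAreaRect(P),cv2.boxPoints(cv2.minAreaRect(P)))
cs,m=cont(im,(100,120,50),(115,255,255),(295,160,390,245)); c=cs[0]
P=np.array([plane('top',*q[0],.116)[:2] for q in c],np.float32); R=cv2.minAreaRect(P);print('lid',R,cv2.boxPoints(R))
for z in (.113+.0707,): 
  cs,m=cont(im,(0,180,100),(6,255,255),(300,180,315,205)); M=cs[0].reshape(-1,2).mean(0); print('bead',M,plane('top',*M,z))
cs,m=cont(im,(15,0,95),(60,40,255),(172,172,236,246)); c=cs[0]; print(cv2.contourArea(c), cv2.boundingRect(c))
P=np.array([plane('top',*q[0],.014)[:2] for q in c],np.float32); R=cv2.minAreaRect(P);print('tray',R,cv2.boxPoints(R))
st=readout.observe(); print(Ro.from_quat(st['ee_rot']).as_matrix())
# side checks
s=cv2.imread('pics/side0.png')[:,:,::-1].copy()
cs,m=cont(s,(17,60,140),(28,160,255),(270,150,320,185));M=cs[0].reshape(-1,2); print('side brick bbox',M.min(0),M.max(0))
E
```

```text
brick area 592.5
brick@166 ((0.5978342294692993, -0.25561848282814026), (0.11253857612609863, 0.06480548530817032), 37.345985412597656)
brick@116 ((0.6093425154685974, -0.26287752389907837), (0.11584439128637314, 0.06670910865068436), 37.346004486083984)
bar ((0.41759467124938965, -0.2617394030094147), (0.010489336214959621, 0.1308332234621048), 5.75951623916626) [[ 0.4058 -0.1972]
 [ 0.4189 -0.3274]
 [ 0.4294 -0.3263]
 [ 0.4162 -0.1961]]
lid ((0.5735324621200562, -0.24642643332481384), (0.20345531404018402, 0.24057646095752716), 5.56356143951416) [[ 0.4606 -0.1366]
 [ 0.4839 -0.376 ]
 [ 0.6864 -0.3563]
 [ 0.6631 -0.1168]]
bead [306.5 196.5] [ 0.5797 -0.1144  0.1837]
4480.0 (172, 172, 64, 74)
tray ((0.5993481874465942, 0.25084608793258667), (0.23089753091335297, 0.2731461226940155), 87.33442687988281) [[0.4576 0.1419]
 [0.7304 0.1292]
 [0.7411 0.3598]
 [0.4683 0.3725]]
[[ 0.3873 -0.0004  0.9219]
 [-0.9219  0.0011  0.3873]
 [-0.0012 -1.      0.    ]]
side brick bbox [279 156] [310 177]
```

```bash
python3 -m crank '[[[0,-0.06,0],0,-1],[[0,-0.1,0.05],0,-1],[[-0.156,-0.12,0.454],-0.24,-1],[[-0.156,-0.12,0.454],-0.24,-1],[[-0.156,-0.12,0.454],-0.24,-1],[[-0.156,-0.12,0.454],-0.24,-1],[[-0.156,-0.12,0.454],-0.24,-1],[[-0.156,-0.12,0.454],-0.24,-1],[[-0.156,-0.12,0.454],-0.24,-1],[[-0.156,-0.12,0.454],-0.24,-1],[[-0.156,-0.12,0.454],-0.24,-1],[[-0.156,-0.12,0.454],-0.24,-1]]'
python3 - <<'E'
from h import *
st=readout.observe(); print(st['clock'],st['eef_pos'],st['qpos'],st['dq'].max())
for n in('wrist','top'):
    im=optics.read_camera(n); cv2.imwrite(f'pics/{n}1.png',im[:,:,::-1])
import pickle; pickle.dump(st,open('st1.pkl','wb'))
E
```

```text
clock: 1.65
eef_pos: [0.5993, -0.2575, 0.3512]
ee_rot: [0.631, -0.319, 0.318, -0.631]
ft_force: [0.7, -0.1, 1.0]
opening: 0.0853
1.65 [ 0.59928614 -0.25746952  0.35115205] [-4.23904735e-01  3.59998402e-01  1.44354200e+00 -2.75988959e-04
  1.33861365e+00  5.10637250e-01] 0.0015470623099373287
```

View pics/wrist1.png

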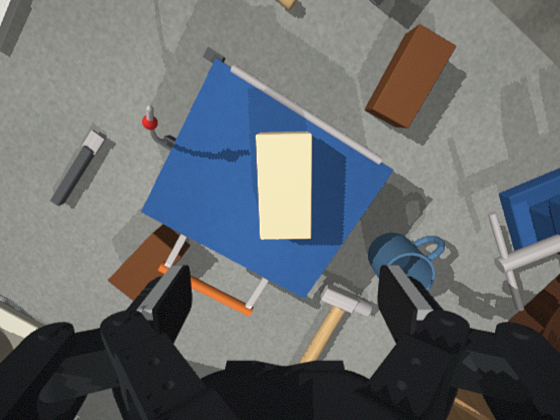

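The wrist view shows the brick's top face at about (258-312, 133-239), nearly aligned with the tool. The bar is at (160,268)-(252,312), the bead at (150,122).

```bash
python3 - <<'E'
from h import *
import pickle; st=pickle.load(open('st1.pkl','rb'))
np.set_printoptions(precision=4,suppress=True)
im=cv2.imread('pics/wrist1.png')[:,:,::-1].copy()
cs,m=cont(im,(15,30,170),(35,160,255),(230,110,340,260)); c=cs[0]
P=np.array([plane('wrist',*q[0],.166,st)[:2] for q in c],np.float32); r=cv2.minAreaRect(P); print('brick',r)
R=Ro.from_quat(st['ee_rot']).as_matrix(); print('tool yaw',np.degrees(np.arctan2(R[1,0],R[0,0])))
d=np.array([*r[0],.166])-st['eef_pos']; print('in tool',R.T@d)
cs,m=cont(im,(5,180,120),(18,255,255),(150,255,260,320)); c=cs[0]
P=np.array([plane('wrist',*q[0],.117,st)[:2] for q in c],np.float32); print('bar',cv2.minAreaRect(P),cv2.boxPoints(cv2.minAreaRect(P)))
for q in [(217,60),(392,171),(143,211),(308,298)]: print('lid corner',plane('wrist',*q,.116,st))
# tray rim corners by eye from top crop
T=np.array([plane('top',u/3+160,v/3+120,.014) for u,v in [(57,190),(197,180),(208,348),(68,357)]]);print(T,T.mean(0)); print([np.linalg.norm(T[i]-T[i-1]) for i in range(4)])
e=T[0]-T[3]; print('tray yaw',np.degrees(np.arctan2(e[1],e[0])))
E
```

```text
brick ((0.5991231203079224, -0.25590333342552185), (0.1133301854133606, 0.05582708120346069), 37.44802474975586)
tool yaw -53.54167385528986
in tool [-0.0013  0.1852  0.0009]
bar ((0.42021849751472473, -0.28121811151504517), (0.013307410292327404, 0.09315160661935806), 5.544557094573975) [[ 0.4091 -0.2355]
 [ 0.4181 -0.3282]
 [ 0.4313 -0.3269]
 [ 0.4223 -0.2342]]
lid corner [ 0.661  -0.1191  0.116 ]
lid corner [ 0.6835 -0.3533  0.116 ]
lid corner [ 0.463  -0.1387  0.116 ]
lid corner [ 0.488  -0.3776  0.116 ]
[[0.6967 0.3352 0.014 ]
 [0.6981 0.1648 0.014 ]
 [0.4911 0.1606 0.014 ]
 [0.4911 0.3272 0.014 ]] [0.5942 0.2469 0.014 ]
[np.float64(0.2056950731387434), np.float64(0.17045927739865294), np.float64(0.20701177236309332), np.float64(0.1666171588561888)]
tray yaw 2.2476517176416877
```

```bash
python3 -m crank '[[[-0.001,0.06,0.001],-0.017,-1],[[-0.001,0.12,0.001],-0.017,-1],[[-0.001,0.16,0.001],-0.017,-1],[[-0.001,0.19,0.001],-0.017,-1],[[-0.001,0.21,0.001],-0.017,-1],[[-0.001,0.223,0.001],-0.017,-1],[[-0.001,0.223,0.001],-0.017,-1],[[-0.001,0.223,0.001],-0.017,0.3],[[-0.001,0.223,0.001],-0.017,1],[[-0.001,0.223,0.001],-0.017,1],[[-0.001,0.223,0.001],-0.017,1],[[-0.001,0.223,0.001],-0.017,1]]' 50
python3 - <<'E'
from h import *
im=optics.read_camera('wrist'); cv2.imwrite(f'pics/wrist2.png',im[:,:,::-1])
E
```

```text
clock: 3.25
eef_pos: [0.6014, -0.2555, 0.1298]
ee_rot: [-0.634, 0.312, -0.314, 0.634]
ft_force: [-0.9, -0.1, 7.8]
opening: 0.0564
```

View pics/wrist2.png

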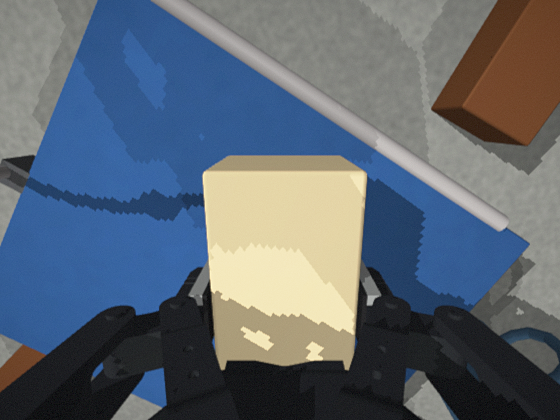

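```bash
python3 -m crank '[[[0,-0.01,0],0,1],[[0,-0.03,0],0,1],[[0,-0.06,0],0,1],[[0,-0.1,0],0,1],[[0,-0.13,0],0,1],[[0,-0.15,0],0,1],[[0,-0.15,0],0,1]]' 60
python3 - <<'E'
from h import *
im=optics.read_camera('side'); cv2.imwrite(f'pics/side3.png',cv2.resize(im[100:320,150:430],None,fx=2.5,fy=2.5)[:,:,::-1])
E
```

```text
clock: 4.18
eef_pos: [0.6012, -0.2554, 0.2803]
ee_rot: [-0.634, 0.311, -0.314, 0.634]
ft_force: [1.2, 0.4, -5.0]
opening: 0.0564
```

View pics/side3.png

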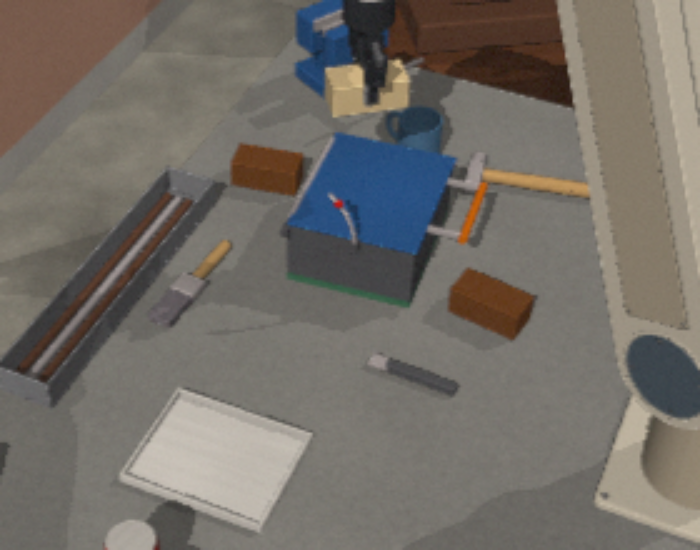

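The side view shows the brick held level in the air and the lid clear. Next is the tray.

```bash
python3 -m crank '[[[-0.016,0,0.012],0,1],[[-0.048,0,0.036],0,1],[[-0.088,0,0.066],0,1],[[-0.128,0,0.096],0,1],[[-0.168,0,0.126],0,1],[[-0.208,0,0.156],0,1],[[-0.248,0,0.186],0,1],[[-0.288,0,0.216],0,1],[[-0.328,0,0.246],0,1],[[-0.364,0,0.272],0,1],[[-0.39,0,0.29],0,1],[[-0.404,0,0.3],0,1]]'
python3 -m crank '[[[0,0,0],0,1],[[0,0.04,0],0,1],[[0,0.08,0],0,1],[[0,0.1,0],0,1]]'
python3 - <<'E'
from h import *
st=readout.observe(); print(st['ft_force'],st['qpos'])
for n in('wrist','top'):
  im=optics.read_camera(n); cv2.imwrite(f'pics/{n}4.png',im[:,:,::-1])
E
```

```text
clock: 5.72
eef_pos: [0.5908, 0.25, 0.2767]
ee_rot: [0.635, -0.313, 0.311, -0.634]
ft_force: [0.0, -0.3, -4.2]
opening: 0.0562
clock: 6.22
eef_pos: [0.5912, 0.2463, 0.1758]
ee_rot: [0.635, -0.314, 0.312, -0.633]
ft_force: [-1.4, -0.1, -4.0]
opening: 0.0565
[-1.36165424 -0.09767538 -4.00895394] [ 3.76255554e-01  5.10361545e-01  1.63038538e+00 -3.42967911e-04
  1.00488505e+00  1.29367288e+00]
```

View pics/wrist4.png

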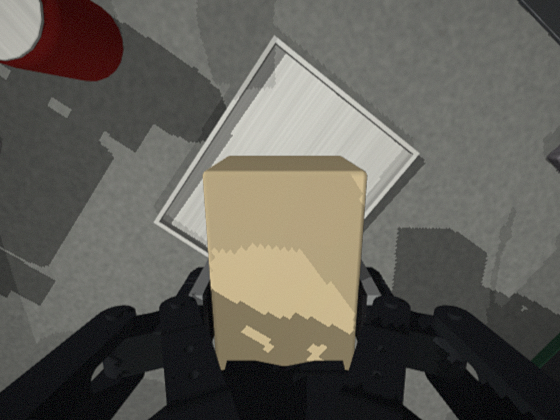

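View pics/top4.png

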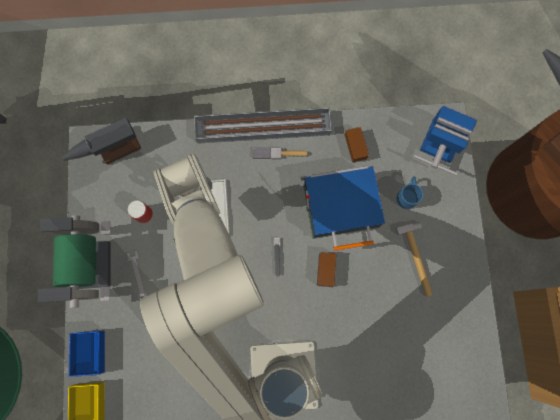

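```bash
python3 - <<'E'
from h import *
st=readout.observe()
A,B,C=[plane('wrist',*q,.014,st) for q in [(277,37),(419,154),(155,222)]]
print(A,B,C,np.linalg.norm(A-B),np.linalg.norm(A-C),'centre',(B+C)/2, 'tcp',st['eef_pos'])
E
```

```text
[0.69523991 0.33618769 0.014     ] [0.6978103  0.16967193 0.014     ] [0.48701127 0.33310413 0.014     ] 0.1665355972194547 0.2082514647855145 centre [0.59241079 0.25138803 0.014     ] tcp [0.59110445 0.24659476 0.17593436]
```

```bash
python3 -m crank '[[[0,0.04,0],0,1],[[0,0.08,0],0,1],[[0,0.11,0],0,1],[[0,0.13,0],0,1],[[0,0.145,0],0,1],[[0,0.151,0],0,1],[[0,0.155,0],0,1],[[0,0.157,0],0,1],[[0,0.157,0],0,1]]'
```

```text
clock: 7.45
eef_pos: [0.5926, 0.2482, 0.0217]
ee_rot: [-0.634, 0.312, -0.313, 0.634]
ft_force: [-0.1, -0.0, -3.9]
opening: 0.0568
```

```bash
python3 -m crank '[[[0,0.002,0],0,1],[[0,0.003,0],0,1],[[0,0.003,0],0,1],[[0,0.003,0],0,1]]'
```

```text
clock: 7.95
eef_pos: [0.5924, 0.2481, 0.0183]
ee_rot: [-0.634, 0.313, -0.313, 0.634]
ft_force: [-0.3, 0.2, -3.1]
opening: 0.056
```

```bash
python3 -m crank '[[[0,0.001,0],0,1],[[0,0.0015,0],0,1],[[0,0.0015,0],0,1]]'
```

```text
clock: 8.32
eef_pos: [0.5925, 0.2481, 0.0179]
ee_rot: [-0.634, 0.313, -0.313, 0.634]
ft_force: [-4.0, -1.6, 6.6]
opening: 0.0563
```

Brick has touched down (force changed from -3.9 to +6.6 N). Releasing.

```bash
python3 -m crank '[[[0,0,0],0,0.1],[[0,0,0],0,-0.3],[[0,0,0],0,-1],[[0,0,0],0,-1],[[0,0,0],0,-1],[[0,-0.02,0],0,-1],[[0,-0.06,0],0,-1],[[0,-0.12,0],0,-1],[[0,-0.18,0],0,-1],[[0,-0.24,0],0,-1],[[0,-0.24,0],0,-1]]'
python3 - <<'E'
from h import *
st=readout.observe(); im=optics.read_camera('wrist'); cv2.imwrite(f'pics/wrist5.png',im[:,:,::-1])
cs,m=cont(im,(15,50,150),(35,160,255),(200,60,360,280)); c=cs[0]
P=np.array([plane('wrist',*q[0],.054,st)[:2] for q in c],np.float32); print(cv2.minAreaRect(P))
print(st['eef_pos'])
E
```

```text
clock: 9.7
eef_pos: [0.5954, 0.2492, 0.2646]
ee_rot: [-0.631, 0.31, -0.316, 0.637]
ft_force: [-0.2, -0.2, -0.7]
opening: 0.0856
((0.5900348424911499, 0.24801293015480042), (0.1121024489402771, 0.05577303096652031), 37.456153869628906)
[0.59536852 0.24923136 0.26457463]
```

View pics/wrist5.png

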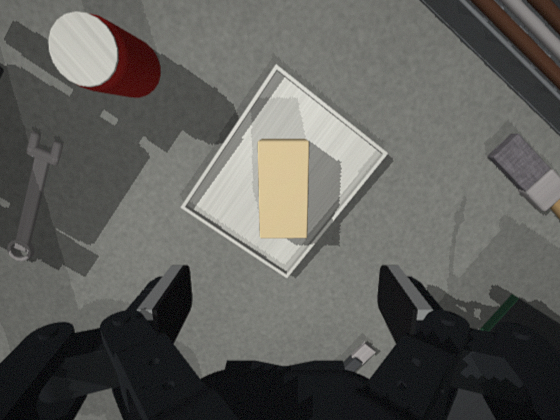

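The wrist view shows the brick flat in the tray: 112 x 56 mm at z = 0.054, centre (0.590, 0.248), about 4 mm from the tray centre. Now to the handle.

```bash
python3 -m crank '[[[0,-0.03,0],0,-1],[[0.03,-0.06,-0.045],-0.1,-1],[[0.298,-0.06,-0.452],-1.016,-1],[[0.298,-0.06,-0.452],-1.016,-1],[[0.298,-0.06,-0.452],-1.016,-1],[[0.298,-0.06,-0.452],-1.016,-1],[[0.298,-0.06,-0.452],-1.016,-1],[[0.298,-0.06,-0.452],-1.016,-1],[[0.298,-0.06,-0.452],-1.016,-1],[[0.298,-0.06,-0.452],-1.016,-1],[[0.298,-0.06,-0.452],-1.016,-1],[[0.298,-0.06,-0.452],-1.016,-1]]'
python3 -m crank '[[[0,0,0],0,-1],[[0,0,0],0,-1]]'
python3 - <<'E'
from h import *
np.set_printoptions(precision=4,suppress=True)
st=readout.observe(); im=optics.read_camera('wrist'); cv2.imwrite(f'pics/wrist6.png',im[:,:,::-1])
R=Ro.from_quat(st['ee_rot']).as_matrix(); print('yaw',np.degrees(np.arctan2(R[1,0],R[0,0])),st['eef_pos'],st['qpos'])
cs,m=cont(im,(5,180,110),(18,255,255)); 
for c in cs[:3]:
    b=cv2.boundingRect(c); P=np.array([plane('wrist',*q[0],.113,st)[:2] for q in c],np.float32); r=cv2.minAreaRect(P); print(b,r,R.T@(np.array([*r[0],.113])-st['eef_pos']))
E
```

```text
clock: 11.25
eef_pos: [0.4147, -0.2634, 0.316]
ee_rot: [-0.706, -0.034, 0.035, 0.707]
ft_force: [-0.9, 0.1, -0.3]
opening: 0.0856
clock: 11.5
eef_pos: [0.4158, -0.2623, 0.3167]
ee_rot: [-0.706, -0.036, 0.036, 0.706]
ft_force: [0.3, 0.5, 0.5]
opening: 0.0855
yaw 5.852472028693146 [ 0.4158 -0.2623  0.3167] [-0.5871  0.1263  1.8281  0.0002  1.1876 -0.6893]
(280, 122, 12, 123) ((0.41543519496917725, -0.2617892920970917), (0.01253078505396843, 0.13736194372177124), 5.633269786834717) [-0.0003  0.2037  0.0005]
```

View pics/wrist6.png

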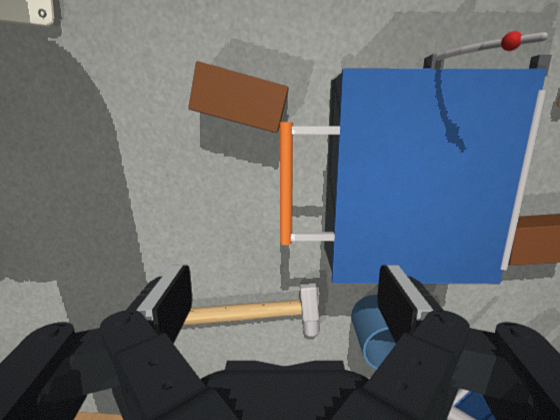

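The wrist view shows the orange bar at (280-292, 122-245), i.e. 137 x 12.5 mm, centred under the TCP within 1 mm with matching yaw. I'll pre-close the jaws to about half, because fully open backs (57 mm) would brush the lid edge (56 mm).

```bash
python3 -m crank '[[[0,0.05,0],0.004,0],[[0,0.1,0],0.004,0],[[0,0.1,0],0.004,0],[[0,0.1,0],0.004,0]]'
python3 -m crank '[[[0,0.04,0],0,0],[[0,0.08,0],0,0],[[0,0.105,0],0,0],[[0,0.12,0],0,0],[[0,0.123,0],0,0],[[0,0.123,0],0,0],[[0,0.123,0],0,0.4],[[0,0.123,0],0,1],[[0,0.123,0],0,1],[[0,0.123,0],0,1],[[0,0.123,0],0,1]]' 60
python3 - <<'E'
from h import *
im=optics.read_camera('wrist'); cv2.imwrite(f'pics/wrist7.png',im[:,:,::-1])
E
```

```text
clock: 12.05
eef_pos: [0.4164, -0.2638, 0.2183]
ee_rot: [0.707, 0.035, -0.034, -0.706]
ft_force: [0.6, -0.4, 0.9]
opening: 0.0425
clock: 13.42
eef_pos: [0.4174, -0.2639, 0.0949]
ee_rot: [0.707, 0.035, -0.032, -0.706]
ft_force: [6.5, 5.1, 1.4]
opening: 0.0119
```

View pics/wrist7.png

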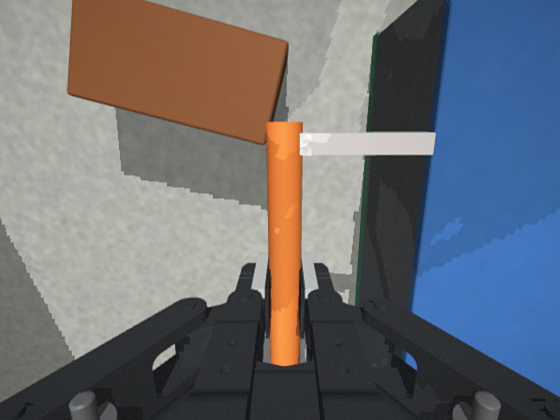

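The pads are around the bar at mid-length. Starting the lift along the arc.

```bash
python3 -m crank '[[[0,-0.0045,0],0,1],[[0.0004,-0.0136,0],0,1],[[0.001,-0.0227,0],0,1],[[0.0019,-0.0317,0],0,1],[[0.0032,-0.0407,0],0,1],[[0.0048,-0.0496,0],0,1],[[0.0067,-0.0585,0],0,1],[[0.0089,-0.0673,0],0,1],[[0.0114,-0.076,0],0,1],[[0.0142,-0.0846,0],0,1],[[0.0157,-0.0889,0],0,1],[[0.0157,-0.0889,0],0,1]]'
python3 - <<'E'
from h import *
im=optics.read_camera('side'); cv2.imwrite(f'pics/side8.png',cv2.resize(im[100:320,150:430],None,fx=2.5,fy=2.5)[:,:,::-1])
im=optics.read_camera('wrist'); cv2.imwrite(f'pics/wrist8.png',im[:,:,::-1])
E
```

```text
clock: 14.98
eef_pos: [0.4324, -0.2622, 0.1834]
ee_rot: [0.707, 0.035, -0.033, -0.706]
ft_force: [5.3, -0.5, -5.5]
opening: 0.0119
```

View pics/side8.png

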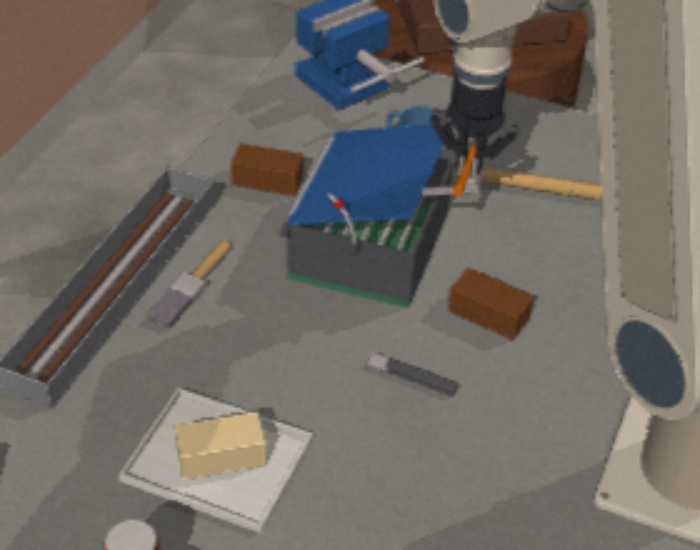

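View pics/wrist8.png

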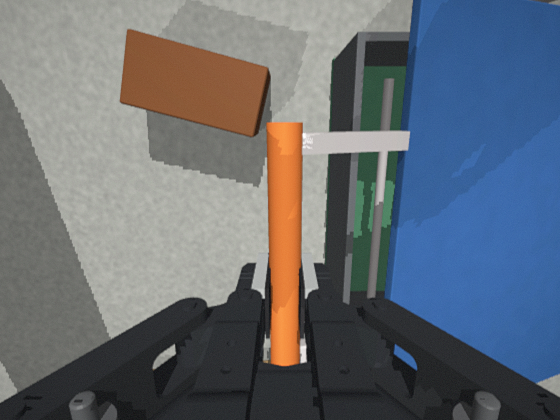

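Lid is at about 20°, bar firmly between the pads, brick undisturbed. Continuing to 40°.

```bash
python3 -m crank '[[[0.0033,-0.0085,0],0,1],[[0.0068,-0.0168,0],0,1],[[0.0106,-0.0251,0],0,1],[[0.0148,-0.0331,0],0,1],[[0.0192,-0.0411,0],0,1],[[0.0238,-0.0489,0],0,1],[[0.0288,-0.0565,0],0,1],[[0.034,-0.0639,0],0,1],[[0.0394,-0.0712,0],0,1],[[0.0423,-0.0747,0],0,1],[[0.0452,-0.0782,0],0,1],[[0.0452,-0.0782,0],0,1]]'
python3 -m crank '[[[0,0,0],0,1],[[0,0,0],0,1],[[0,0,0],0,1],[[0,0,0],0,1]]'
python3 - <<'E'
from h import *
im=optics.read_camera('side'); cv2.imwrite(f'pics/side9.png',cv2.resize(im[100:320,150:430],None,fx=2.5,fy=2.5)[:,:,::-1])
st=readout.observe();im=optics.read_camera('wrist'); cv2.imwrite(f'pics/wrist9.png',im[:,:,::-1])
im=optics.read_camera('top'); cv2.imwrite(f'pics/top9.png',cv2.resize(im[120:300,160:440],None,fx=2.8,fy=2.8)[:,:,::-1])
z=st['eef_pos'][2]+.019; print(z,'angle from z',np.degrees(np.arcsin((z-.113)/.26)), 'x',np.degrees(np.arccos(np.hypot(.675-st['eef_pos'][0],-.2365-st['eef_pos'][1])/.26)))
E
```

```text
clock: 16.58
eef_pos: [0.4747, -0.2579, 0.2617]
ee_rot: [0.706, 0.033, -0.035, -0.706]
ft_force: [-8.2, -3.6, 4.3]
opening: 0.0115
clock: 17.08
eef_pos: [0.4746, -0.2579, 0.2615]
ee_rot: [0.706, 0.033, -0.035, -0.706]
ft_force: [-6.6, -2.7, 2.9]
opening: 0.0119
0.2804852237779311 angle from z 40.10376837028662 x 39.17719922456496
```

View pics/side9.png

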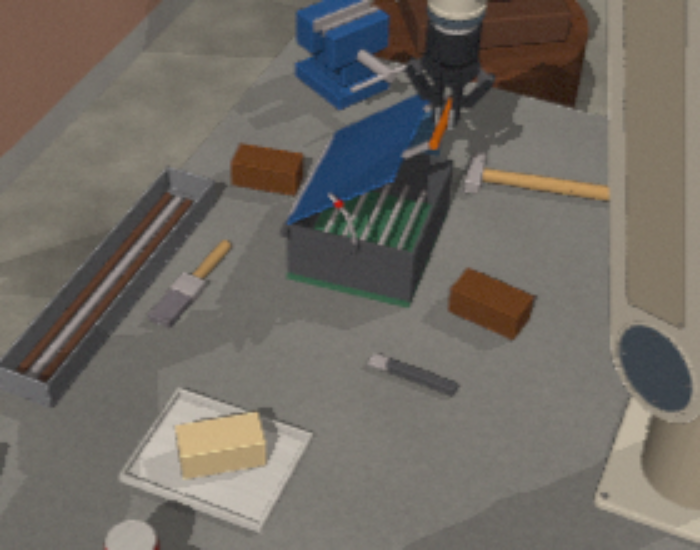

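View pics/top9.png

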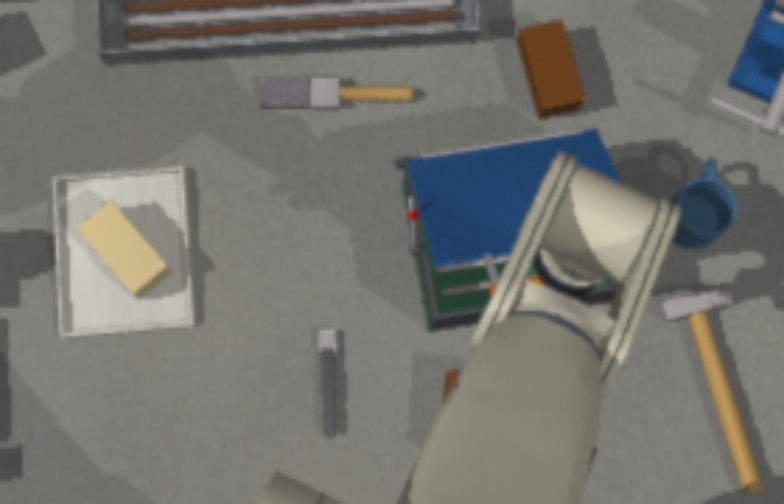

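View pics/wrist9.png

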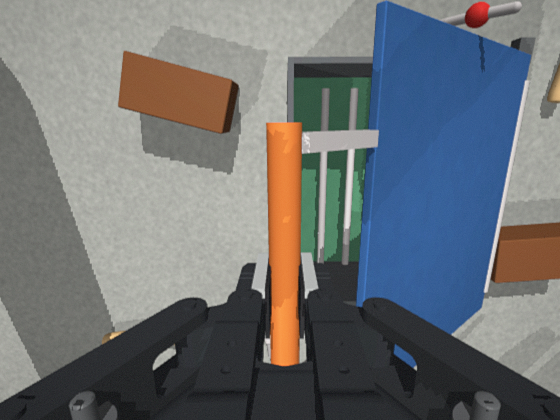

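```bash
python3 - <<'E'
from h import *
a,da=ray('side',307.2,174.4); b,db=ray('top',317.1,215.7)
s=np.linalg.lstsq(np.c_[da,-db],b-a,rcond=None)[0]; p,q=a+s[0]*da,b+s[1]*db
print(p,q); X=(p+q)/2; print(np.degrees(np.arcsin((X[2]-.116)/.204)))
st=readout.observe(); print(st['clock'],np.abs(st['dq']).max(),st['ft_force'],st['opening'])
E
```

```text
[ 0.50610993 -0.14084945  0.22383335] [ 0.50600366 -0.14087178  0.22381576]
31.907654138625766
17.225 0.0018923336301978145 [-6.86793287 -3.27471727  3.74368543] 0.011785243888722464
```

The triangulated corner disagrees: its height gives 32° but its horizontal reach gives about 40°. I picked those pixels coarsely, so I'll check with enlarged crops and predicted corner positions.

```bash
python3 - <<'E'
from h import *
u=np.array([np.cos(np.radians(5.6)),np.sin(np.radians(5.6)),0]);w=np.array([-u[1],u[0],0]);H=np.array([.675,-.2365,.113])
s=optics.read_camera('side');t=optics.read_camera('top')
out=[]
for n,im,(x,y) in(('side',s,(260,120)),('top',t,(290,160))):
    k=6;c=cv2.resize(im[y:y+80,x:x+66],None,fx=k,fy=k,interpolation=0)[:,:,::-1].copy()
    for th,col in((32,(0,0,255)),(36,(0,255,255)),(40,(0,255,0)),(44,(255,0,255))):
        a=np.radians(th); 
        X=H+.12*w-.204*np.cos(a)*u+[0,0,.204*np.sin(a)]
        q=proj(n,X); print(n,th,q); cv2.circle(c,(int((q[0]-x+.5)*k),int((q[1]-y+.5)*k)),4,col,1)
    out.append(c)
cv2.imwrite('pics/chk.png',np.hstack(out))
E
```

```text
side 32 (np.float64(310.347148169232), np.float64(177.25350552827982))
side 36 (np.float64(308.37631096216614), np.float64(174.20543187587492))
side 40 (np.float64(306.1644019100653), np.float64(171.21614332422428))
side 44 (np.float64(303.7221394829673), np.float64(168.30389991422362))
top 32 (np.float64(315.24883063413114), np.float64(220.57731913459816))
top 36 (np.float64(315.0413527651314), np.float64(217.48304582552018))
top 40 (np.float64(314.77531634711835), np.float64(214.1388266038631))
top 44 (np.float64(314.4514169228201), np.float64(210.56153416294399))
```

View pics/chk.png

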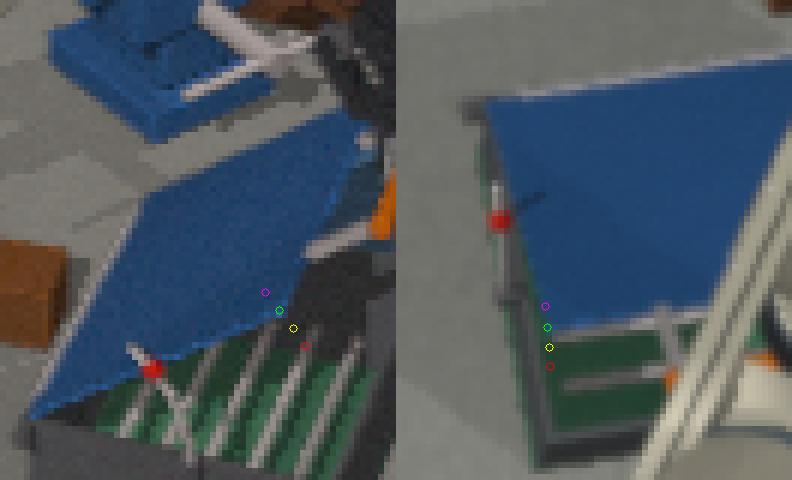

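In the crops, the lid's front corner (side (288,316), top (553,330)) sits nearest the 40° prediction in both views, about 39-40°. The side edge passes level with the bead. The 32° came from coarse pixel picks, so I'm handing in.

```bash
python3 - <<'E'
from station import ticket,readout
print(ticket.close_job()); 
E
```

```text
the job is handed in; nothing more can be done
None
```

I moved the fire brick from the lid into the tray and raised the lid by its orange bar to about 40°. The job was handed in at about 17 s of the 64 s, with the bar still gripped. No verdict was reported.

- **Brick:** after release it lay flat in the tray. It measured 112 x 56 mm on the plane of its top face, and its centre was about 4 mm from the tray's. It looked unchanged in the last side and top views.
- **Lid:** gripper height gave 40.1° and gripper reach gave 39.2°. The corner predicted for 40° lay close to the real corner in both views, about 39–40°. In the side view the lid's edge was level with the red bead. The arm was at rest, with a grip setting of 60 N.
- **Check that disagreed:** a triangulation from coarsely picked pixels gave 32° by height, although its horizontal reach fitted 40°. Enlarged crops supported 39–40°, so I treated it as a picking error.
- **Grip reading:** the gripper opening read 11.9 mm on the 14 mm bar. I did not explain that, but the bar moved with the fingers throughout the lift.
- **Other things:** I touched none of the other tools and saw none of them move in the last views. I did not measure this, and the can and wrench were mostly out of view there.

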